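# Spin the lazy Susan to bring the salt round and flip its lid shut

### The job

The clear glass salt jar on the lazy Susan has been left open. Gently push the turntable round by its rim, where the dark steel handles give a finger something to push on, until the salt stands at the front, straight towards the robot's edge of the island, and has stopped there; only then tip the jar's lid shut with a fingertip. Grip and lift nothing, do not push the turntable round by the things on it, and leave the pepper jar, the dishes, the plank and the tongs alone.

Things in the scene. Friction and masses are not known exactly. Their poses are not given: they have to be found in the camera images.
- susan_base: Fixed foot of the lazy Susan, a wooden disc 200 mm across and 21 mm high, mostly hidden under the turntable. Origin on the island top, on the vertical turning axis; its axes are parallel to the world's. 'Front' is its -x direction (towards the edge of the island where the robot is mounted).
- turntable: Light wooden disc 320 mm across, 20 mm thick, turning either way without stops; origin on the axis at its underside, 22 mm above the island (upper face 42 mm above it). Light drag (about 0.6 N at a handle): it stops almost at once when not pushed. Salt stands 85 mm (within 8) from the axis along its -x; pepper and dishes at the same radius, 140 degrees to either side of the salt.
- handle_left (a point): Middle of the bar of one of two dark steel bow handles standing on the rim, 130 mm from the axis along the turntable's +y. The bar is tangential, 110 mm long, 10 mm thick, its axis 70 mm above the island; at each end a 10 mm thick upright post (141 mm from the axis, 23 degrees round from the bar's middle) goes down to the disc. Pushing an end post sideways turns the disc. Axes: the turntable's.
- handle_right (a point): The same on the other handle, 130 mm from the axis along the turntable's -y.
- salt_jar: Round clear glass jar, 76 mm across, 60 mm high, about 0.33 kg, loose on the turntable, with a dark wooden flip lid (the only lid standing open). Origin at the centre of its underside. Its -x points roughly away from the turning axis (within 0.35 rad); the lid's hinge is on its +x side, towards the axis, 43 mm from the jar's centre and 61 mm above its underside.
- salt_lid (a joint): Lid angle in rad: 0 shut, 1.57 upright, at the start 1.65 to 1.85, leaning back a little towards the turning axis (stop at 1.92). The lid is a disc 78 mm across, 9 mm thick, 92 mm from hinge to the end of its thumb tab, 55 g; the hinge has a little friction: the lid stays where it is near upright and falls shut by itself once pushed from behind well past upright (below about 1.1).
- salt_lid_mid (a point): Middle of the salt jar's lid (centre of the disc, half-way through its thickness), 43 mm from the hinge. When the lid is shut it is 107 mm above the island, when upright about 146 mm.
- pepper_jar: Bystander: the same jar in amber glass with its lid shut (70 mm high in all), loose on the turntable. Origin at the centre of its underside.
- dish0: Bystander: lowest of a stack of three small loose ceramic dipping dishes on the turntable, each 74 mm across; the stack is 68 mm high. Origin at the centre of its underside.
- dish1: Bystander: middle dish of the stack; origin at the centre of its underside.
- dish2: Bystander: top dish of the stack; origin at the centre of its underside.
- plank_mid (a point): Bystander: centre of a wooden grilling plank 260 x 110 x 12 mm lying in an aluminium sheet pan (330 x 250 mm, 26 mm high) that stands to the right of the lazy Susan.
- tongs_mid (a point): Bystander: middle of short steel tongs, about 210 x 50 x 12 mm, lying in the same sheet pan.
Mind the look-alikes: they are no part of the job. Of the things shaped like the salt_jar, the clear one is meant.

How it is judged:
By the outcome, as a careful person would: the job done as asked, in the order asked, and still so for the second after the job is handed in, with the robot touching nothing.
It also fails if it takes over 67 s, if anything falls off the work surface, if the arm or the gripper's body presses on something with over 40 N, if the wrist force passes 120 N, or if a joint passes its speed limit or range.

### The arm

A 7-joint arm with a two-finger parallel gripper is mounted at the origin on the work surface. World frame = base frame: x ahead of the robot, y to its left, z up, the work surface at z = 0. Lengths are in m, angles in rad, forces in N, time in s.
With the tool pointing down it reaches from about 0.425 to 0.875 m from the base axis. Payload 4.7 kg.
Tool frame: the origin (TCP) lies where the fingers leave the gripper's body, on its centre line; the fingertips stand 70 mm ahead of it and the grasp point (between the pads) lies 51 mm ahead of it; z points along the fingers, y is the line along which they close (so a half turn about z gives the same grasp; the last joint's range is limited). The gripper opens to 87 mm and grips with 3 to 60 N. Pads are 19 mm wide; open, the fingers measure 117 mm over their backs; the gripper's body (75 mm by 190 mm) begins 51 mm behind the grasp point.
Start: joints at [-1.197, 0.321, -0.07, 1.45, 0.023, 1.371, -0.057], TCP at [0.229, 0.608, 0.292] pointing down, gripper open.
Joint ranges: [-2.86, 2.86], [-0.3, 2.09], [-1.38, 1.24], [0.06, 2.45], [-1.56, 4.7], [0.09, 2.05], [-2.69, 2.69]. Speed limits (rad/s): [2.57, 2.57, 3.14, 3.14, 3.14, 3.14, 3.14].

### API

Orientations are given as a rotation vector (axis times angle).
In Python, from bench import ctrl gives the robot as it stands.
- The arm moves only by the tool play_rows, never from a script. Its argument "increments" is a list that holds one entry, the list of rows, each a list of 7 numbers: the shift along the tool's x, y, z as a fraction of full scale, then the turn, a rotation vector about the tool's x, y, z as a fraction of full scale, then the gripper command: -1 is shut, 1 is fully open, values between are in proportion. A call has 1 to 8 rows; each row is the pose to reach, as a shift and turn from the pose commanded when the call began, along the tool's axes at that moment; what a row does not reach only later rows make up. Full scale, the value 1, is 0.1 m for a shift and 90 degrees for a turn. A row lasts 1/10 s, in which the tool goes at most 50 mm and 8.59 degrees, less where a joint would pass 70% of its speed; a pose out of reach is approached as far as the arm can. A call with a number of a shift or a turn outside -1 to 1 is refused whole. A call with a gripper value outside its range is refused whole. The fingers move at their own pace and stop on an object; "squeeze" is the grip in N (left out, the last holds). Time passes only in rows, so rows that repeat a pose let the fingers close. It gives the time, the measured TCP pose, the force, the opening and the grip force at its end, in the units of the state.
- ctrl.get_state(): the state, without advancing time (a new reading comes with each control period).
- ctrl.get_image(name): name is "scene" or "top" or "wrist"; returns the picture (400x640x3 uint8, red, green, blue); there is no depth.
- ctrl.get_calibration(name): a dict with "vertical_fov" (degrees; the focal length in pixels is half the picture's height over the tangent of half this angle, whatever the lens; pixels are square), "cx", "cy" (the principal point, pixels), "dist_coeffs" ([k1, k2, p1, p2, k3] as OpenCV has them; the pictures are not rectified), "R" (3x3) and "t" (3): a world point X has camera coordinates R X + t; the wrist camera has in their place "T_tool_cam" (4x4, takes a point from camera to tool coordinates, whose origin is the TCP and whose axes are the flange's). Camera axes: x right, y down, z forward; pixel columns grow to the right and rows downward; lengths in m; the calibration is good to about 2 mm. A picture is of the moment at which its call begins: read the wrist's pose just before it. get_calibration takes no time and is no camera call.
- ctrl.close_job(): hands the job in; it is judged then, once.
The state is a dict: "time": time; "joint_positions": joint angles; "qd": joint speeds; "joint_torque": joint torques, N m; "position": TCP position; "tool_rot": TCP orientation; "ft_force": force on the tool from outside, world axes, zero at the start; "torque": the same for the moment, N m; "grip_width": opening from 0.0 (shut) to 1.0 (fully open); "grip_force": force on a finger pad.
Only numpy, scipy, OpenCV 4.12 (cv2) and the standard library are available. Lean on these libraries where they do the work, as an engineer would, in place of code of your own. Each camera call takes 0.05 s, during which the arm holds its last target. There are 200 camera calls.

## Working session

There is one attempt and no reset: what is moved stays moved. The work goes in short steps, Python scripts to look and compute and a tool call to move; the robot and the scene stay as the last step left them, time stands still between calls to the robot, and variables do not carry over. Pictures are saved under pics/ and viewed, at most 10 in all, crops included, and the job is handed in when it is done.

Besides the shell and the picture viewer there is one more tool, called after "Emit:" as name(argument=value, ...), one argument or row to a line, values as JSON. play_rows: Moves the arm, as the interface text tells. Shift numbers are shares of 0.1 m and turn numbers shares of 90 degrees, none past 1 either way. Its arguments: {"type":"object","properties":{"increments":{"type":"array"},"squeeze":{"type":"number"}},"required":["increments"]}

```bash
ls; mkdir -p pics
python3 - <<'E'
from bench import ctrl
import cv2
s=ctrl.get_state();print(s)
for n in("scene","top"):
    print(n,ctrl.get_calibration(n)); cv2.imwrite(f"pics/{n}0.png",ctrl.get_image(n)[:,:,::-1])
print(ctrl.get_calibration("wrist"))
E
```

```text
pics
{'time': 0.0, 'joint_positions': array([-1.19688096,  0.32180802, -0.07007924,  1.4517049 ,  0.02261642,
        1.37075958, -0.05689837]), 'qd': array([ 0.00020859, -0.00099111,  0.00040419, -0.0004891 ,  0.00259282,
       -0.00160898,  0.00076562]), 'joint_torque': array([-7.40653354e-05, -4.91301441e+01, -4.03882088e-01, -3.12529385e+01,
       -6.39981357e-02,  4.37835208e-02,  1.47716569e-04]), 'position': array([0.22876489, 0.60796164, 0.29115605]), 'tool_rot': array([-5.62064538e-01, -3.09067499e+00,  2.95238939e-03]), 'ft_force': array([ 0.28775654,  0.14649951, -0.32549112]), 'torque': array([-0.00743948, -0.07687508, -0.01732224]), 'grip_force': 0.0, 'grip_width': 0.9992813382025574}
scene {'vertical_fov': 52.835201668218325, 'cx': 310.50756740662547, 'cy': 207.02267629456802, 'dist_coeffs': array([0.00350345, 0.        , 0.        , 0.        , 0.        ]), 'R': array([[ 0.86914245,  0.4944509 ,  0.01047444],
       [ 0.37457164, -0.64429468, -0.66676867],
       [-0.32293574,  0.58344038, -0.74519114]]), 't': array([-0.42115701, -0.17291964,  1.4413839 ])}
top {'ve
[... 206 characters left out ...]
213, -0.00491379],
       [-0.98121834,  0.01131188, -0.19256848],
       [ 0.192611  ,  0.00278735, -0.98127123]]), 't': array([-0.04497532,  0.54553889,  1.39408332])}
{'vertical_fov': 68.6254415120458, 'cx': 320.64755865244575, 'cy': 198.6702329903311, 'dist_coeffs': array([-0.02540697,  0.        ,  0.        ,  0.        ,  0.        ]), 'T_tool_cam': array([[ 1.04393438e-04, -9.62009675e-01, -2.73015337e-01,
         7.47724599e-02],
       [ 9.99999875e-01, -3.32166158e-05,  4.99415644e-04,
        -3.12223337e-04],
       [-4.89511327e-04, -2.73015355e-01,  9.62009551e-01,
        -9.18011506e-02],
       [ 0.00000000e+00,  0.00000000e+00,  0.00000000e+00,
         1.00000000e+00]])}
```

View pics/top0.png

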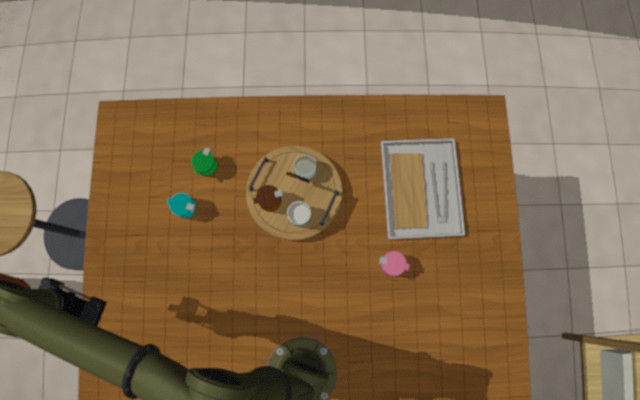

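View pics/scene0.png

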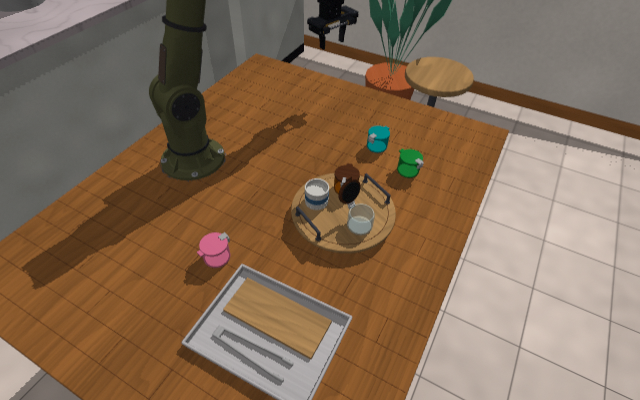

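Candidates for the salt jar are the clear jar at top (305,168) / scene (360,220), the amber jar at top (268,198), the dish stack at top (299,213), and the coloured lidded jars, green (204,163), teal (182,206) and pink (394,264). I choose the clear one with the raised lid and check it in a crop.

```bash
cat > h.py <<'E'
import numpy as np, cv2
from bench import ctrl
from scipy.spatial.transform import Rotation as Ro
def KD(c):
    f=200/np.tan(np.radians(c["vertical_fov"])/2)
    return np.array([[f,0,c["cx"]],[0,f,c["cy"]],[0,0,1]]),c["dist_coeffs"]
def ext(n,s=None):
    c=ctrl.get_calibration(n)
    if n!="wrist": return c,c["R"],c["t"]
    T=np.eye(4);T[:3,:3]=Ro.from_rotvec(s["tool_rot"]).as_matrix();T[:3,3]=s["position"]
    M=np.linalg.inv(T@c["T_tool_cam"]);return c,M[:3,:3],M[:3,3]
def px2w(n,uv,z,s=None):
    c,R,t=ext(n,s);K,D=KD(c)
    d=np.append(cv2.undistortPoints(np.array([[uv]],float),K,D)[0,0],1)
    o=-R.T@t;d=R.T@d;return o+d*(z-o[2])/d[2]
def w2px(n,X,s=None):
    c,R,t=ext(n,s);K,D=KD(c)
    return cv2.projectPoints(np.array(X,float).reshape(-1,1,3),cv2.Rodrigues(R)[0],np.array(t),K,D)[0][:,0]
E
python3 - <<'E'
from h import *
for n,uv,z in [("top",(294,193),.042),("top",(305,175),.07),("top",(268,198),.112),("top",(299,214),.11),("top",(261,174),.07),("top",(331,207),.07),("scene",(377,188),.07),("scene",(309,224),.07),("top",(182,206),.07),("top",(204,163),.07),("top",(394,264),.07)]:
    print(n,uv,px2w(n,uv,z).round(3))
a=cv2.imread("pics/top0.png")[140:250,235:355]; b=cv2.imread("pics/scene0.png")[145:265,280:410]
cv2.imwrite("pics/c0.png",np.hstack([cv2.resize(a,(400,400),interpolation=2),cv2.resize(b,(400,400),interpolation=2)]))
E
```

```text
top (294, 193) [0.579 0.02  0.042]
top (305, 175) [ 0.633 -0.018  0.07 ]
top (268, 198) [0.549 0.098 0.112]
top (299, 214) [0.497 0.001 0.11 ]
top (261, 174) [0.638 0.127 0.07 ]
top (331, 207) [ 0.526 -0.101  0.07 ]
scene (377, 188) [0.649 0.128 0.07 ]
scene (309, 224) [ 0.538 -0.104  0.07 ]
top (182, 206) [0.534 0.385 0.07 ]
top (204, 163) [0.679 0.318 0.07 ]
top (394, 264) [ 0.34  -0.297  0.07 ]
```

View pics/c0.png

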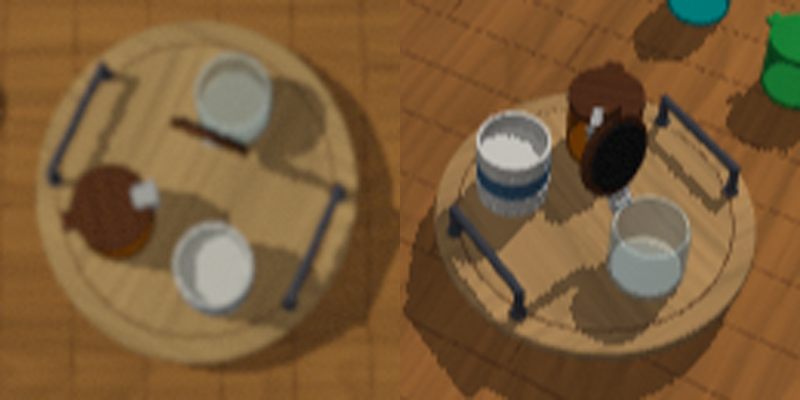

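Run:
```python
from h import *
C=px2w("top",(294.1,192.3),.042);print("C",C.round(3))
for n,uv,z in [("salt",(305.2,167),.102),("pep",(269,197.5),.112),("dish",(299,213),.11),("Lf",(265.9,159.8),.07),("Ln",(251.5,189),.07),("Rf",(336.4,192.3),.07),("Rn",(322,223.3),.07),("lid bot",(298,180),.105)]:
    p=px2w("top",uv,z);d=p-C;print(n,p.round(3),"r",np.hypot(*d[:2]).round(3),"ang",np.degrees(np.arctan2(d[1],d[0])).round(1))
```

```text
C [0.582 0.02  0.042]
salt [ 0.651 -0.019  0.102] r 0.08 ang -29.2
pep [0.55  0.095 0.112] r 0.082 ang 112.5
dish [0.5   0.001 0.11 ] r 0.083 ang -167.0
Lf [0.686 0.111 0.07 ] r 0.139 ang 41.2
Ln [0.588 0.157 0.07 ] r 0.138 ang 87.3
Rf [ 0.574 -0.119  0.07 ] r 0.139 ang -93.2
Rn [ 0.473 -0.071  0.07 ] r 0.142 ang -140.2
lid bot [0.608 0.004 0.105] r 0.03 ang -31.1
```

The crop confirms it: the clear jar at crop (650,245) has its lid upright at (615,155), and it is the only open one. The salt sits at about -27° on the disc. I'll turn it clockwise by about 154°, pushing the trailing post of the left handle (azimuth 87°). First I close the fingers and approach high.

Emit:
play_rows(
  increments=[
    [[-0.15, -0.1, 0, 0, 0, 0, -1], [-0.4, -0.26, 0, 0, 0, 0, -1], [-0.7, -0.46, 0, 0, 0, 0, -1], [-1, -0.66, 0, 0, 0, 0, -1]],
  ],
)

```text
time: 0.5
position: [0.3006, 0.509, 0.292]
tool_rot: [0.563, 3.09, -0.001]
ft_force: [0.9, -0.1, 0.4]
grip_width: 0.722
grip_force: 0.0
```

Emit:
play_rows(
  increments=[
    [[-0.33, -0.22, 0, 0, 0, 0.09, -1], [-0.67, -0.44, 0, 0, 0, 0.18, -1], [-1, -0.66, 0, 0, 0, 0.27, -1]],
  ],
)

```text
time: 0.8
position: [0.3711, 0.4113, 0.2922]
tool_rot: [1.21, 2.899, -0.001]
ft_force: [-0.4, 0.5, -0.2]
grip_width: 0.448
grip_force: 0.0
```

```bash
cat >> h.py <<'E'
def inc(p,ydeg,tilt=None,s=None):
    s=s or ctrl.get_state();R0=Ro.from_rotvec(s["tool_rot"]).as_matrix()
    a=np.radians(ydeg);y=np.array([np.cos(a),np.sin(a),0]);z=np.array([0,0,-1.])
    R=np.c_[np.cross(y,z),y,z]
    return np.r_[R0.T@(np.array(p)-s["position"])/.1, Ro.from_matrix(R0.T@R).as_rotvec()/(np.pi/2)].round(3)
E
python3 - <<'E'
from h import *
s=ctrl.get_state();R0=Ro.from_rotvec(s["tool_rot"]).as_matrix();print(R0.round(2))
print(inc((.559,.165,.292),10,s=s)); print(px2w("top",(254.5,200.5),.108))
E
```

```text
[[-0.7   0.71  0.  ]
 [ 0.71  0.7  -0.  ]
 [-0.   -0.   -1.  ]]
[-3.073e+00 -3.950e-01  3.000e-03 -0.000e+00  0.000e+00  3.850e-01]
[0.54213783 0.14114131 0.108     ]
```

Emit:
play_rows(
  increments=[
    [[-0.35, -0.05, 0, 0, 0, 0, -1], [-0.7, -0.1, 0, 0, 0, 0, -1], [-1, -0.13, 0, 0, 0, 0, -1]],
  ],
)

```text
time: 1.1
position: [0.4326, 0.3309, 0.2923]
tool_rot: [1.204, 2.901, -0.001]
ft_force: [0.9, 0.8, 0.5]
grip_width: 0.172
grip_force: 0.0
```

Emit:
play_rows(
  increments=[
    [[-0.35, -0.05, 0, 0, 0, 0, -1], [-0.7, -0.1, 0, 0, 0, 0, -1], [-1, -0.13, 0, 0, 0, 0, -1]],
  ],
)

```text
time: 1.4
position: [0.4939, 0.2511, 0.2923]
tool_rot: [1.204, 2.902, -0.001]
ft_force: [1.0, 0.2, 0.4]
grip_width: 0.01
grip_force: 0.0
```

Emit:
play_rows(
  increments=[
    [[-0.2, -0.02, 0, 0, 0, 0.07, -1], [-0.4, -0.04, 0, 0, 0, 0.14, -1], [-0.6, -0.06, 0, 0, 0, 0.22, -1], [-0.7, -0.08, 0, 0, 0, 0.3, -1], [-0.8, -0.1, 0, 0, 0, 0.385, -1], [-0.8, -0.1, 0, 0, 0, 0.385, -1], [-0.8, -0.1, 0, 0, 0, 0.385, -1]],
  ],
)

```text
time: 2.1
position: [0.5421, 0.1905, 0.2922]
tool_rot: [-2.007, -2.416, 0.0]
ft_force: [-0.2, 1.1, 0.6]
grip_width: 0.009
grip_force: 0.0
```

Run:
```python
from h import *
s=ctrl.get_state();im=ctrl.get_image("wrist");cv2.imwrite("pics/w1.png",im[:,:,::-1])
print(s["position"],s["joint_positions"].round(2),s["ft_force"],inc((.559,.165,.128),10,s=s))
for X in [(.582,.02,.042),(.588,.157,.07),(.686,.111,.07),(.55,.095,.112),(.559,.165,.058)]: print(X,w2px("wrist",X,s).round())
```

```text
[0.54214749 0.19048626 0.29216838] [-0.7   0.16  0.36  1.66 -0.06  1.33 -0.15] [-0.15815542  1.10344917  0.61424773] [-0.282  0.12   1.642 -0.    -0.     0.006]
(0.582, 0.02, 0.042) [[327. 307.]]
(0.588, 0.157, 0.07) [[355. 221.]]
(0.686, 0.111, 0.07) [[426. 271.]]
(0.55, 0.095, 0.112) [[312. 283.]]
(0.559, 0.165, 0.058) [[331. 207.]]
```

View pics/w1.png

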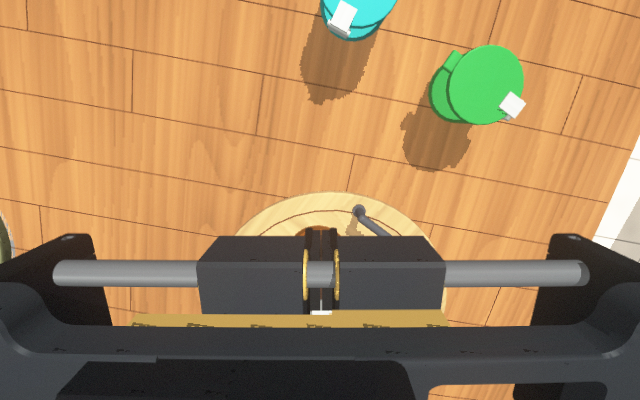

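Run:
```python
from h import *
s=ctrl.get_state()
print(px2w("wrist",(359,211),.072,s), px2w("wrist",(328,192),.042,s), px2w("wrist",(512,105),.08,s))
im=ctrl.get_image("top"); cv2.imwrite("pics/t2.png",cv2.resize(im[130:260,215:355,::-1],(700,650),interpolation=2))
```

```text
[0.58921305 0.17139709 0.072     ] [0.5530669  0.17910495 0.042     ] [0.71433847 0.31089954 0.08      ]
```

View pics/t2.png

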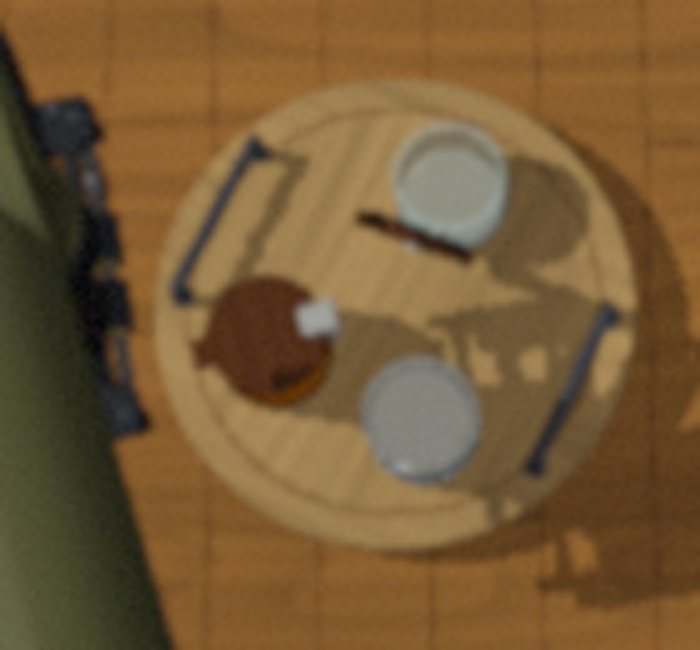

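The top crop shows the scene unchanged: the post to push is at crop (182,296) and the pepper tab at (198,352). I descend outside that post.

Emit:
play_rows(
  increments=[
    [[-0.12, 0.08, 0.1, 0, 0, 0, -1], [-0.24, 0.15, 0.3, 0, 0, 0, -1], [-0.24, 0.15, 0.65, 0, 0, 0, -1], [-0.24, 0.15, 0.9, 0, 0, 0, -1], [-0.24, 0.15, 0.9, 0, 0, 0, -1]],
  ],
)

```text
time: 2.7
position: [0.5594, 0.1689, 0.1976]
tool_rot: [-2.008, -2.412, 0.012]
ft_force: [-0.3, -1.3, 0.3]
grip_width: 0.004
grip_force: 0.0
```

Emit:
play_rows(
  increments=[
    [[0, 0, 0.2, 0, 0, 0, -1], [0, 0, 0.4, 0, 0, 0, -1], [0, 0, 0.6, 0, 0, 0, -1], [0, 0, 0.74, 0, 0, 0, -1], [0, 0, 0.74, 0, 0, 0, -1], [0, 0, 0.74, 0, 0, 0, -1]],
  ],
)

```text
time: 3.3
position: [0.5622, 0.1704, 0.129]
tool_rot: [2.01, 2.414, 0.001]
ft_force: [-0.7, -0.4, 0.2]
grip_width: 0.002
grip_force: 0.0
```

```bash
cat >> h.py <<'E'
C=np.array([.582,.020])
def arc(phis,r=.146,z=.128,off=-90,s=None):
    for f in phis:
        a=np.radians(f);print(f,list(map(float,inc((*(C+r*np.array([np.cos(a),np.sin(a)])),z),f+off,s=s))))
def cur(s):
    d=s["position"][:2]-C;return np.hypot(*d),np.degrees(np.arctan2(d[1],d[0]))
E
python3 - <<'E'
from h import *
s=ctrl.get_state();print(s["position"],s["ft_force"],cur(s));arc([94,90,86,82,78,74,70,66],s=s)
E
```

```text
[0.56218145 0.17036148 0.12904921] [-0.69347151 -0.41918912  0.19318178] (np.float64(0.15166195792964357), np.float64(97.50864514370937))
94 [-0.064, 0.086, 0.011, 0.001, -0.0, 0.072]
90 [-0.079, 0.187, 0.011, 0.001, -0.0, 0.116]
86 [-0.101, 0.286, 0.011, 0.001, -0.0, 0.161]
82 [-0.13, 0.384, 0.011, 0.001, -0.0, 0.205]
78 [-0.165, 0.48, 0.011, 0.001, -0.0, 0.249]
74 [-0.207, 0.572, 0.011, 0.001, -0.0, 0.294]
70 [-0.256, 0.662, 0.011, 0.001, -0.0, 0.338]
66 [-0.311, 0.748, 0.011, 0.001, -0.0, 0.383]
```

Emit:
play_rows(
  increments=[
    [[-0.06, 0.05, 0, 0, 0, 0.05, -1], [-0.07, 0.1, 0, 0, 0, 0.09, -1], [-0.08, 0.15, 0, 0, 0, 0.11, -1], [-0.09, 0.22, 0, 0, 0, 0.13, -1], [-0.11, 0.29, 0, 0, 0, 0.16, -1], [-0.13, 0.38, 0, 0, 0, 0.2, -1], [-0.165, 0.48, 0, 0, 0, 0.25, -1], [-0.205, 0.57, 0, 0, 0, 0.29, -1]],
  ],
)

```text
time: 4.1
position: [0.6222, 0.1611, 0.1287]
tool_rot: [-2.505, -1.895, -0.001]
ft_force: [-0.9, 0.4, 0.3]
grip_width: 0.004
grip_force: 0.4
```

Run:
```python
from h import *
s=ctrl.get_state();print(s["position"],s["ft_force"],cur(s),s["joint_positions"].round(2));c=cur(s)[1];arc([70,66,62,58,54,50,46,42],s=s)
im=ctrl.get_image("top"); cv2.imwrite("pics/t3.png",cv2.resize(im[130:260,215:355,::-1],(700,650),interpolation=2))
```

```text
[0.62217041 0.16109639 0.12874836] [-0.94244979  0.3846617   0.33204439] (np.float64(0.14670327985586806), np.float64(74.10824405017217)) [-0.64  0.45  0.44  1.66 -0.21  1.07 -0.41]
70 [-0.011, 0.105, 0.008, 0.0, -0.001, 0.047]
66 [-0.022, 0.206, 0.008, 0.0, -0.001, 0.091]
62 [-0.04, 0.306, 0.008, 0.0, -0.001, 0.136]
58 [-0.065, 0.405, 0.008, 0.0, -0.001, 0.18]
54 [-0.097, 0.502, 0.008, 0.0, -0.001, 0.225]
50 [-0.135, 0.596, 0.008, 0.0, -0.001, 0.269]
46 [-0.18, 0.688, 0.008, 0.0, -0.001, 0.313]
42 [-0.232, 0.776, 0.008, 0.0, -0.001, 0.358]
```

View pics/t3.png

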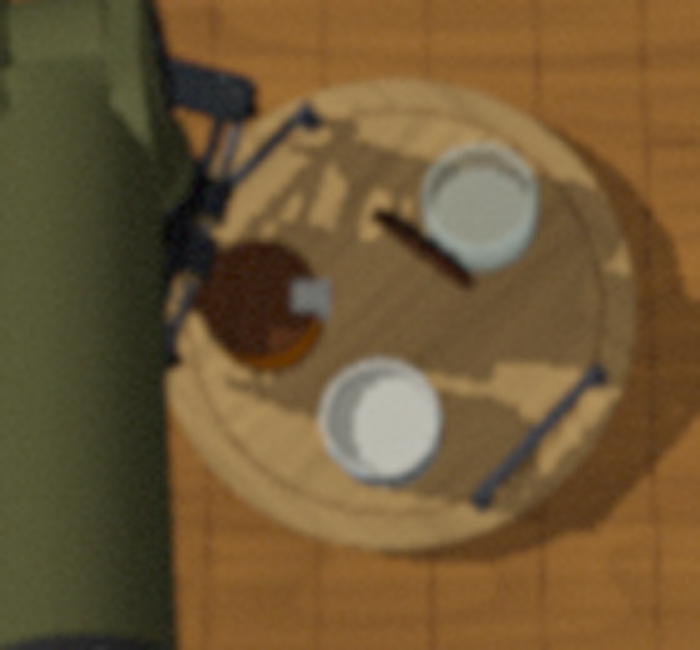

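It turns as intended: the right handle is now at crop (600,374)–(483,497) and the jars ride along. Tool-frame arc rows repeat, so I use the same call again.

Emit:
play_rows(
  increments=[
    [[-0.004, 0.1, 0.005, 0, 0, 0.044, -1], [-0.014, 0.2, 0.01, 0, 0, 0.089, -1], [-0.032, 0.3, 0.01, 0, 0, 0.133, -1], [-0.057, 0.4, 0.01, 0, 0, 0.178, -1], [-0.088, 0.5, 0.01, 0, 0, 0.222, -1], [-0.126, 0.594, 0.01, 0, 0, 0.267, -1], [-0.171, 0.685, 0.01, 0, 0, 0.311, -1], [-0.222, 0.774, 0.01, 0, 0, 0.356, -1]],
  ],
)

```text
time: 4.95
position: [0.6904, 0.1192, 0.1276]
tool_rot: [-2.93, -1.132, -0.001]
ft_force: [-0.1, 0.8, 0.3]
grip_width: 0.004
grip_force: 0.3
```

Run:
```python
from h import *
s=ctrl.get_state();print(s["position"],s["ft_force"],cur(s),s["joint_positions"].round(2));c=cur(s)[1];arc([c-4,c-16,c-32],s=s)
```

```text
[0.69036782 0.11916973 0.12755184] [-0.10427724  0.78035217  0.27772496] (np.float64(0.14689526828002492), np.float64(42.4623058280449)) [-0.6   0.59  0.55  1.51 -0.32  1.14 -0.82]
38.4623058280449 [-0.012, 0.102, -0.005, -0.0, -0.001, 0.042]
26.462305828044897 [-0.064, 0.403, -0.005, -0.0, -0.001, 0.176]
10.462305828044897 [-0.228, 0.774, -0.005, -0.001, -0.001, 0.353]
```

Emit:
play_rows(
  increments=[
    [[-0.006, 0.1, 0, 0, 0, 0.044, -1], [-0.018, 0.2, 0, 0, 0, 0.089, -1], [-0.036, 0.3, 0, 0, 0, 0.133, -1], [-0.062, 0.4, 0, 0, 0, 0.178, -1], [-0.093, 0.5, 0, 0, 0, 0.222, -1], [-0.131, 0.594, 0, 0, 0, 0.267, -1], [-0.176, 0.685, 0, 0, 0, 0.311, -1], [-0.227, 0.774, 0, 0, 0, 0.356, -1]],
  ],
)

```text
time: 5.75
position: [0.7256, 0.0464, 0.1275]
tool_rot: [-3.128, -0.28, -0.001]
ft_force: [-0.2, 0.8, -0.9]
grip_width: -0.001
grip_force: 0.4
```

Emit:
play_rows(
  increments=[
    [[-0.006, 0.1, 0, 0, 0, 0.044, -1], [-0.018, 0.2, 0, 0, 0, 0.089, -1], [-0.036, 0.3, 0, 0, 0, 0.133, -1], [-0.062, 0.4, 0, 0, 0, 0.178, -1], [-0.093, 0.5, 0, 0, 0, 0.222, -1], [-0.131, 0.594, 0, 0, 0, 0.267, -1], [-0.176, 0.685, 0, 0, 0, 0.311, -1], [-0.227, 0.774, 0, 0, 0, 0.356, -1]],
  ],
)

```text
time: 6.55
position: [0.7168, -0.0338, 0.1274]
tool_rot: [-3.084, 0.594, -0.0]
ft_force: [-0.5, 1.0, 0.4]
grip_width: 0.005
grip_force: 0.4
```

Run:
```python
from h import *
s=ctrl.get_state();print(s["position"],s["ft_force"],cur(s),s["joint_positions"].round(2));c=cur(s)[1];arc([c-4,c-16,c-32],s=s)
a=ctrl.get_image("top")[130:260,215:355,::-1];b=ctrl.get_image("scene")[140:270,270:410,::-1]
cv2.imwrite("pics/t4.png",np.hstack([cv2.resize(a,(400,371),interpolation=2),cv2.resize(b,(400,371),interpolation=2)]))
```

```text
[ 0.71683199 -0.0337873   0.12744522] [-0.46403488  0.98885629  0.44477305] (np.float64(0.14516452779640546), np.float64(-21.748088226274568)) [-0.52  0.69  0.79  1.46 -0.51  1.2  -1.61]
-25.748088226274568 [0.005, 0.102, -0.006, -0.001, 0.0, 0.044]
-37.74808822627457 [-0.048, 0.402, -0.006, -0.001, 0.0, 0.177]
-53.74808822627457 [-0.213, 0.774, -0.006, -0.001, 0.0, 0.355]
```

View pics/t4.png

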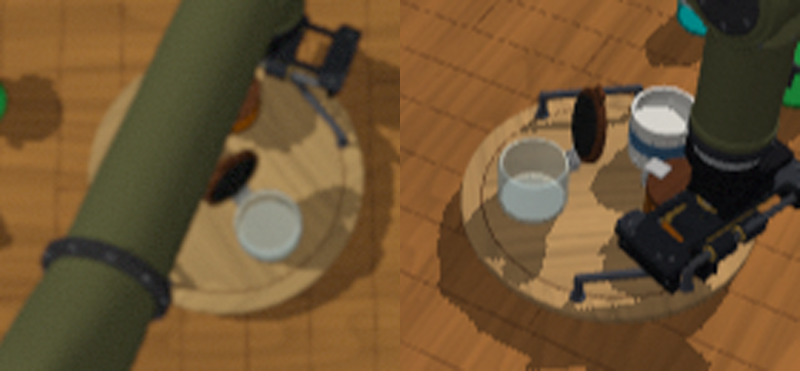

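Run:
```python
from h import *
def ang(n,uv,z):
    p=px2w(n,uv,z)[:2];d=p-C;return p.round(3),np.hypot(*d).round(3),np.degrees(np.arctan2(d[1],d[0])).round(1)
print(ang("top",(215+270*.35,130+220*.3504),.102))
k=140/400
print(ang("scene",(270+533*k-140,140+163*k),.102))
print(ang("top",(215+344*.35,130+143*.3504),.07))
print(ang("scene",(270+578*k-140,140+283*k),.07),ang("scene",(270+542*k-140,140+97*k),.07))
```

```text
(array([ 0.52 , -0.032]), np.float64(0.081), np.float64(-139.9))
(array([ 0.519, -0.027]), np.float64(0.078), np.float64(-143.4))
(array([ 0.615, -0.117]), np.float64(0.141), np.float64(-76.6))
(array([ 0.621, -0.118]), np.float64(0.144), np.float64(-74.4)) (array([0.464, 0.094]), np.float64(0.139), np.float64(147.8))
```

Emit:
play_rows(
  increments=[
    [[0.002, 0.1, 0, 0, 0, 0.044, -1], [-0.008, 0.2, 0, 0, 0, 0.089, -1], [-0.026, 0.3, 0, 0, 0, 0.133, -1], [-0.05, 0.4, 0, 0, 0, 0.178, -1], [-0.08, 0.5, 0, 0, 0, 0.222, -1], [-0.118, 0.594, 0, 0, 0, 0.267, -1], [-0.164, 0.685, 0, 0, 0, 0.311, -1], [-0.164, 0.685, 0, 0, 0, 0.311, -1]],
  ],
)

```text
time: 7.45
position: [0.6755, -0.0925, 0.1274]
tool_rot: [2.85, -1.321, -0.0]
ft_force: [0.5, 0.9, -0.9]
grip_width: 0.003
grip_force: 0.0
```

Run:
```python
from h import *
s=ctrl.get_state();print(s["position"],s["ft_force"],cur(s),s["joint_positions"].round(2));c=cur(s)[1];arc([c-4,c-9,c-12],s=s)
a=ctrl.get_image("top")[130:260,215:355,::-1];b=ctrl.get_image("scene")[140:270,270:410,::-1]
cv2.imwrite("pics/t5.png",np.hstack([cv2.resize(a,(400,371),interpolation=2),cv2.resize(b,(400,371),interpolation=2)]))
```

```text
[ 0.67554533 -0.09254575  0.1274421 ] [ 0.4687457   0.93026657 -0.88751381] (np.float64(0.14634641752825991), np.float64(-50.267451922833324)) [-0.54  0.67  0.91  1.57 -0.56  1.18 -1.96]
-54.267451922833324 [-0.008, 0.102, -0.006, 0.0, -0.0, 0.05]
-59.267451922833324 [-0.024, 0.228, -0.006, 0.0, -0.0, 0.106]
-62.267451922833324 [-0.038, 0.303, -0.005, 0.0, -0.0, 0.139]
```

View pics/t5.png

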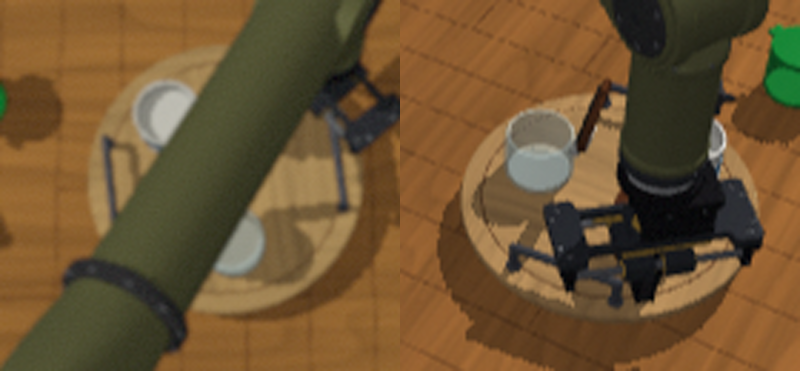

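Run:
```python
from h import *
def ang(n,uv,z):
    p=px2w(n,uv,z)[:2];d=p-C;return p.round(3),np.hypot(*d).round(3),np.degrees(np.arctan2(d[1],d[0])).round(1)
T=lambda u,v:(215+u*.35,130+v*.3504)
S=lambda u,v:(270+(u-400)*.35,140+v*.3504)
print("A lead",ang("top",T(344,206),.07),ang("scene",S(514,262),.07))
print("B trail",ang("top",T(108,142),.07))
print("salt",ang("scene",S(540,134),.102))
for a in(-98.5,-99,-100): 
  for n in("top","scene"): print(a,n,w2px(n,(*(C+.141*np.array([np.cos(np.radians(a)),np.sin(np.radians(a))])),.07)))
```

```text
A lead (array([ 0.541, -0.115]), np.float64(0.141), np.float64(-106.8)) (array([ 0.554, -0.127]), np.float64(0.15), np.float64(-100.7))
B trail (array([0.619, 0.153]), np.float64(0.138), np.float64(74.4))
salt (array([0.505, 0.013]), np.float64(0.077), np.float64(-175.0))
-98.5 top [[336.5618004  196.13247594]]
-98.5 scene [[313.42200142 230.91787348]]
-99 top [[336.5114751  196.50066871]]
-99 scene [[313.07976775 230.7036628 ]]
-100 top [[336.40091131 197.23598372]]
-100 scene [[312.40330643 230.26890539]]
```

Emit:
play_rows(
  increments=[
    [[-0.002, 0.05, 0, 0, 0, 0.022, -1], [-0.007, 0.1, 0, 0, 0, 0.044, -1], [-0.012, 0.14, 0, 0, 0, 0.06, -1], [-0.015, 0.15, 0, 0, 0, 0.067, -1], [-0.015, 0.15, 0, 0, 0, 0.067, -1]],
  ],
)

```text
time: 8.05
position: [0.6633, -0.1008, 0.1273]
tool_rot: [2.776, -1.471, -0.0]
ft_force: [1.2, 0.1, 0.2]
grip_width: 0.003
grip_force: 0.0
```

Emit:
play_rows(
  increments=[
    [[0.01, -0.05, 0, 0, 0, 0, -1], [0.02, -0.1, 0, 0, 0, 0, -1], [0.02, -0.1, -0.3, 0, 0, 0, -1], [0.02, -0.1, -0.65, 0, 0, 0, -1], [0.02, -0.1, -1, 0, 0, 0, -1]],
  ],
)

```text
time: 8.55
position: [0.6733, -0.0961, 0.2281]
tool_rot: [2.776, -1.469, -0.001]
ft_force: [1.4, 0.1, -0.4]
grip_width: 0.004
grip_force: 0.0
```

Emit:
play_rows(
  increments=[
    [[0.1, 0, -0.3, 0, 0, 0, -1], [0.3, 0, -0.6, 0, 0, 0, -1], [0.6, 0, -0.8, 0, 0, 0, -1], [0.8, 0, -0.9, 0, 0, 0, -1], [0.8, 0, -0.9, 0, 0, 0, -1]],
  ],
)

```text
time: 9.05
position: [0.7187, -0.1664, 0.3188]
tool_rot: [2.772, -1.474, 0.006]
ft_force: [0.1, -0.5, 0.0]
grip_width: 0.002
grip_force: 0.0
```

Run:
```python
from h import *
s=ctrl.get_state();print(s["position"],s["tool_rot"],s["time"],s["joint_positions"].round(2))
a=ctrl.get_image("top")[130:260,215:355,::-1];b=ctrl.get_image("scene")[140:270,270:410,::-1]
cv2.imwrite("pics/t6.png",np.hstack([cv2.resize(a,(400,371),interpolation=2),cv2.resize(b,(400,371),interpolation=2)]))
```

```text
[ 0.71873715 -0.16635695  0.31884606] [ 2.77226328 -1.47372358  0.00625795] 9.05 [-0.38  0.66  0.99  1.18 -0.54  1.55 -2.04]
```

View pics/t6.png

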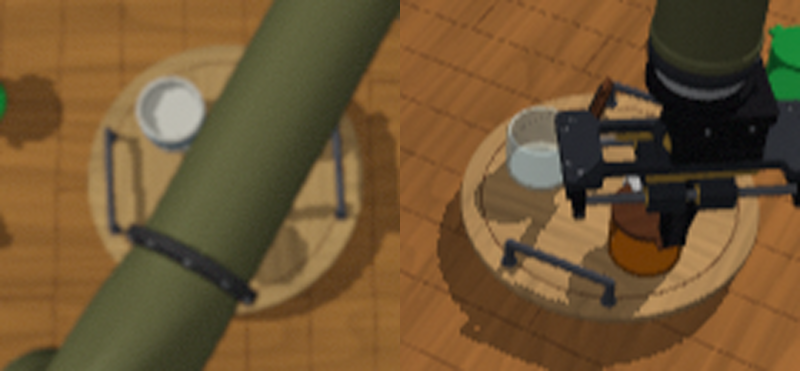

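Run:
```python
from h import *
def ang(n,uv,z):
    p=px2w(n,uv,z)[:2];d=p-C;return p.round(3),np.hypot(*d).round(3),np.degrees(np.arctan2(d[1],d[0])).round(1)
T=lambda u,v:(215+u*.35,130+v*.3504)
S=lambda u,v:(270+(u-400)*.35,140+v*.3504)
for l in [("B far",ang("top",T(110,132),.07)),("B near",ang("top",T(116,230),.07)),("A near",ang("top",T(342,213),.07)),
 ("A near s",ang("scene",S(510,245),.07)),("A far s",ang("scene",S(612,288),.07)),("dish",ang("top",T(169,109),.11)),("salt s",ang("scene",S(540,130),.102))]: print(*l)
# bar direction
for n,a,b in [("top",T(110,132),T(116,230)),("scene",S(510,245),S(612,288))]:
    d=px2w(n,a,.07)-px2w(n,b,.07);print(n,np.degrees(np.arctan2(d[1],d[0])))
```

```text
B far (array([0.631, 0.151]), np.float64(0.14), np.float64(69.6))
B near (array([0.517, 0.143]), np.float64(0.139), np.float64(118.1))
A near (array([ 0.533, -0.113]), np.float64(0.142), np.float64(-110.2))
A near s (array([ 0.54, -0.11]), np.float64(0.137), np.float64(-107.9))
A far s (array([ 0.652, -0.107]), np.float64(0.146), np.float64(-61.1))
dish (array([0.646, 0.08 ]), np.float64(0.088), np.float64(42.9))
salt s (array([0.502, 0.019]), np.float64(0.08), np.float64(-178.9))
top 4.383926739991012
scene -178.46962538690028
```

Measured turntable at about -176° and salt at about -179°. I now rotate the tool so the wrist camera faces the salt, then check and act from behind the lid.

Emit:
play_rows(
  increments=[
    [[0, 0, 0, 0, 0, -0.09, -1], [0, 0, 0, 0, 0, -0.18, -1], [0, 0, 0, 0, 0, -0.27, -1], [0, 0, 0, 0, 0, -0.36, -1], [0, 0, 0, 0, 0, -0.45, -1], [0, 0, 0, 0, 0, -0.54, -1], [0, 0, 0, 0, 0, -0.63, -1], [0, 0, 0, 0, 0, -0.72, -1]],
  ],
)

```text
time: 9.95
position: [0.7177, -0.1602, 0.3161]
tool_rot: [-3.129, -0.259, 0.003]
ft_force: [-1.0, -0.1, 0.6]
grip_width: 0.001
grip_force: 0.0
```

Emit:
play_rows(
  increments=[
    [[0, 0, 0, 0, 0, -0.09, -1], [0, 0, 0, 0, 0, -0.18, -1], [0, 0, 0, 0, 0, -0.27, -1], [0, 0, 0, 0, 0, -0.36, -1], [0, 0, 0, 0, 0, -0.45, -1], [0, 0, 0, 0, 0, -0.54, -1], [0, 0, 0, 0, 0, -0.63, -1], [0, 0, 0, 0, 0, -0.72, -1]],
  ],
)

```text
time: 10.75
position: [0.7177, -0.1601, 0.316]
tool_rot: [-2.502, -1.896, 0.001]
ft_force: [0.2, 1.2, -0.6]
grip_width: 0.009
grip_force: 0.0
```

Emit:
play_rows(
  increments=[
    [[0, 0, 0, 0, 0, -0.09, -1], [0, 0, 0, 0, 0, -0.18, -1], [0, 0, 0, 0, 0, -0.27, -1], [0, 0, 0, 0, 0, -0.36, -1], [0, 0, 0, 0, 0, -0.45, -1], [0, 0, 0, 0, 0, -0.54, -1], [0, 0, 0, 0, 0, -0.63, -1], [0, 0, 0, 0, 0, -0.72, -1]],
  ],
)

```text
time: 11.55
position: [0.7176, -0.1601, 0.316]
tool_rot: [-1.097, -2.941, -0.001]
ft_force: [-0.1, 0.6, 0.2]
grip_width: 0.008
grip_force: 0.0
```

Run:
```python
from h import *
s=ctrl.get_state();print(s["position"],s["joint_positions"].round(2));print(Ro.from_rotvec(s["tool_rot"]).as_matrix().round(2));print(inc((.63,.02,.33),90,s=s))
```

```text
[ 0.71764514 -0.16007653  0.31604752] [-0.04  0.51  0.35  1.17 -0.17  1.49  1.14]
[[-0.76  0.65 -0.  ]
 [ 0.65  0.76  0.  ]
 [ 0.   -0.   -1.  ]]
[ 1.842  0.787 -0.135  0.    -0.002 -0.454]
```

Emit:
play_rows(
  increments=[
    [[0.2, 0.1, -0.03, 0, 0, -0.08, -1], [0.4, 0.2, -0.06, 0, 0, -0.16, -1], [0.6, 0.3, -0.1, 0, 0, -0.24, -1], [0.8, 0.35, -0.14, 0, 0, -0.32, -1], [0.9, 0.4, -0.14, 0, 0, -0.4, -1], [0.9, 0.4, -0.14, 0, 0, -0.454, -1], [0.9, 0.4, -0.14, 0, 0, -0.454, -1]],
  ],
)

```text
time: 12.25
position: [0.6762, -0.0704, 0.3305]
tool_rot: [-0.009, -3.14, -0.002]
ft_force: [-0.5, 0.1, 0.1]
grip_width: 0.003
grip_force: 0.0
```

Emit:
play_rows(
  increments=[
    [[0.15, 0.3, 0, 0, 0, 0, -1], [0.3, 0.6, 0, 0, 0, 0, -1], [0.4, 0.85, 0, 0, 0, 0, -1], [0.44, 0.9, 0, 0, 0, 0, -1], [0.44, 0.9, 0, 0, 0, 0, -1]],
  ],
)

```text
time: 12.75
position: [0.6331, 0.0187, 0.331]
tool_rot: [-0.012, -3.141, -0.0]
ft_force: [0.9, -1.8, 0.1]
grip_width: 0.006
grip_force: 0.0
```

Run:
```python
from h import *
s=ctrl.get_state();print(s["position"],s["tool_rot"],s["time"],s["joint_positions"].round(2));print(inc((.61,.02,.235),90,s=s))
w=ctrl.get_image("wrist")[:,:,::-1]
a=ctrl.get_image("top")[130:260,215:355,::-1];b=ctrl.get_image("scene")[140:270,270:410,::-1]
n=np.vstack([cv2.resize(a,(237,220),interpolation=2),cv2.resize(b,(237,220),interpolation=2)])[:400]
n=np.vstack([cv2.resize(a,(160,149)),cv2.resize(b,(160,149)),np.zeros((102,160,3),np.uint8)])
cv2.imwrite("pics/w7.png",np.hstack([w,n])); np.save("s7.npy",s,allow_pickle=True)
```

```text
[0.63314788 0.01871786 0.33096677] [-1.23300418e-02 -3.14095921e+00 -1.07973780e-04] 12.75 [-0.21  0.27  0.18  1.44 -0.05  1.43  1.53]
[ 0.231  0.011  0.96   0.    -0.    -0.005]
```

View pics/w7.png

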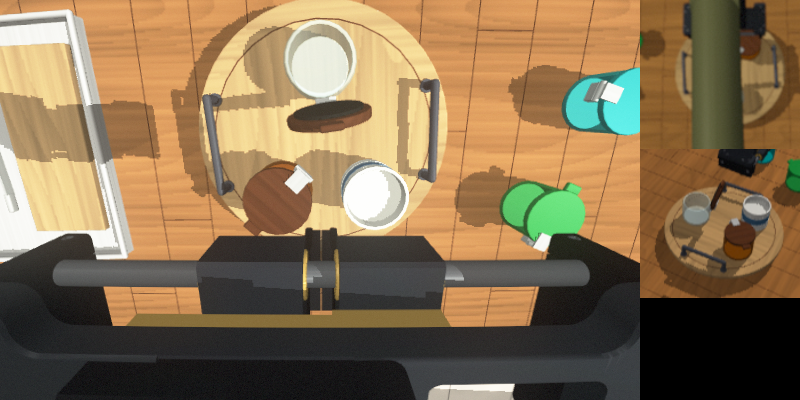

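Run:
```python
from h import *
s=np.load("s7.npy",allow_pickle=True).item()
def ang(uv,z):
    p=px2w("wrist",uv,z,s)[:2];d=p-C;return p.round(3),np.hypot(*d).round(3),np.degrees(np.arctan2(d[1],d[0])).round(1)
for l,uv,z in [("salt rim",(320,56),.102),("A n",(210,99),.07),("A f",(226,187),.07),("B n",(427,86),.07),("B f",(428,177),.07),("edgeL",(202,112),.042),("edgeR",(447,112),.042),("front",(322,0),.042),("lid top L",(291,122),.146),("lid top R",(369,112),.146),("hinge",(325,100),.103)]: print(l,*ang(uv,z))
im=cv2.imread("pics/w7.png")[:,:640]
```

```text
salt rim [0.5   0.019] 0.082 -179.3
A n [ 0.538 -0.108] 0.135 -108.9
A f [ 0.642 -0.099] 0.133 -63.1
B n [0.526 0.14 ] 0.133 114.9
B f [0.632 0.151] 0.14 69.2
edgeL [ 0.552 -0.129] 0.152 -101.3
edgeR [0.554 0.178] 0.16 99.9
front [0.43  0.022] 0.152 179.3
lid top L [ 0.564 -0.008] 0.034 -123.3
lid top R [0.555 0.063] 0.051 121.8
hinge [0.542 0.024] 0.04 174.5
```

The wrist view shows salt at (320,57), which is world (0.500, 0.019), azimuth about 180°, standing still. The lid is upright at (330,115), with pepper at (278,198) and the dishes at (375,195). I descend behind the lid and push it towards -x.

Emit:
play_rows(
  increments=[
    [[0.12, 0.04, 0.2, 0, 0, 0, -1], [0.23, 0.08, 0.5, 0, 0, 0, -1], [0.23, 0.08, 0.8, 0, 0, 0, -1], [0.23, 0.08, 0.93, 0, 0, 0, -1], [0.23, 0.08, 0.93, 0, 0, 0, -1]],
  ],
)

```text
time: 13.4
position: [0.6101, 0.024, 0.2361]
tool_rot: [-0.018, -3.137, 0.002]
ft_force: [-0.5, -0.2, 0.1]
grip_width: 0.005
grip_force: 0.0
```

Emit:
play_rows(
  increments=[
    [[0.1, 0, 0, 0, 0, 0, -1], [0.2, 0, 0, 0, 0, 0, -1], [0.3, 0, 0, 0, 0, 0, -1], [0.38, 0, 0, 0, 0, 0, -1], [0.46, 0, 0, 0, 0, 0, -1], [0.54, 0, 0, 0, 0, 0, -1], [0.62, 0, 0, 0, 0, 0, -1], [0.7, 0, 0, 0, 0, 0, -1]],
  ],
)

```text
time: 14.2
position: [0.5401, 0.0261, 0.2383]
tool_rot: [-0.015, -3.142, -0.0]
ft_force: [-0.7, 0.5, -0.3]
grip_width: 0.006
grip_force: 0.0
```

Emit:
play_rows(
  increments=[
    [[0.08, 0, 0, 0, 0, 0, -1], [0.16, 0, 0, 0, 0, 0, -1], [0.24, 0, 0, 0, 0, 0, -1], [0.32, 0, 0, 0, 0, 0, -1], [0.4, 0, 0, 0, 0, 0, -1], [0.48, 0, 0, 0, 0, 0, -1], [0.48, 0, 0, 0, 0, 0, -1], [0.48, 0, 0, 0, 0, 0, -1]],
  ],
)

```text
time: 15.0
position: [0.4928, 0.0265, 0.2385]
tool_rot: [0.015, 3.141, 0.0]
ft_force: [0.9, 0.1, -0.1]
grip_width: 0.006
grip_force: 0.0
```

Run:
```python
from h import *
s=ctrl.get_state();print(s["position"],s["ft_force"],s["joint_positions"].round(2))
b=ctrl.get_image("scene")[:,:,::-1];cv2.imwrite("pics/s8.png",b)
old=cv2.imread("pics/w7.png")
# dark-brown pixel count over salt rim vs above it
for n,X in [("rim centre",(.5,.019,.107)),("lid centre upright",(.553,.026,.146))]:
    u,v=w2px("scene",X)[0].round().astype(int);print(n,u,v,b[v-2:v+3,u-2:u+3].mean((0,1)))
```

```text
[0.49283947 0.02653971 0.23845598] [ 0.85397173  0.07459334 -0.08187247] [-0.25  0.02  0.15  1.91 -0.    1.21  1.46]
rim centre 318 184 [24.96 43.2  77.88]
lid centre upright 336 180 [ 74.96 116.6  150.52]
```

Emit:
play_rows(
  increments=[
    [[0, 0, -0.3, 0, 0, 0, -1], [0, 0, -0.6, 0, 0, 0, -1], [0, 0, -0.93, 0, 0, 0, -1], [-0.4, 0, -0.93, 0, 0, 0, -1], [-0.7, -0.04, -0.93, 0, 0, 0, -1], [-1, -0.08, -0.93, 0, 0, 0, -1]],
  ],
)

```text
time: 15.65
position: [0.5943, 0.0177, 0.3316]
tool_rot: [0.014, 3.14, 0.0]
ft_force: [0.4, -0.2, -0.4]
grip_width: 0.002
grip_force: 0.0
```

Emit:
play_rows(
  increments=[
    [[-0.2, 0, 0, 0, 0, 0, -1], [-0.4, 0, 0, 0, 0, 0, -1], [-0.4, 0, 0, 0, 0, 0, -1], [-0.4, 0, 0, 0, 0, 0, -1], [-0.4, 0, 0, 0, 0, 0, -1]],
  ],
)

```text
time: 16.15
position: [0.6321, 0.0172, 0.3313]
tool_rot: [-0.015, -3.141, -0.0]
ft_force: [-0.1, 0.1, 0.6]
grip_width: 0.009
grip_force: 0.0
```

Run:
```python
from h import *
s=ctrl.get_state();print(s["position"],s["ft_force"],s["time"])
w=ctrl.get_image("wrist");cv2.imwrite("pics/w9.png",w[:,:,::-1])
w=w.astype(int);m=((w[...,0]<135)&(w[...,0]-w[...,2]>12)&(w.sum(2)<260)&(w[...,0]>1.35*w[...,1])).astype(np.uint8)
m[235:]=0;n,l,st,c=cv2.connectedComponentsWithStats(m)
for i in range(1,n):
    if st[i,4]>150: print(st[i],c[i].round(1),"z.107:",px2w("wrist",c[i],.107,s).round(3))
o=cv2.imread("pics/w7.png")[:,:640,::-1].astype(int)
for n,box in [("handleA",(90,200,200,240)),("handleB",(75,190,415,445)),("dish",(155,235,335,412)),("pepper",(160,230,240,315))]:
    r0,r1,c0,c1=box;print(n,np.abs(w-o)[r0:r1,c0:c1].mean().round(1))
print(w2px("wrist",[(.5,.019,.112),(.542,.02,.107),(.45,.019,.107)],s).round())
```

```text
[0.63213002 0.01715931 0.33126819] [-0.07024859  0.12222772  0.56970774] 16.15
handleA 17.2
handleB 13.8
dish 12.1
pepper 11.0
[[321.  55.]
 [323. 100.]
 [321.  -1.]]
```

Run:
```python
from h import *
s0=np.load("s7.npy",allow_pickle=True).item();s=ctrl.get_state()
w=cv2.imread("pics/w9.png");o=cv2.imread("pics/w7.png")[:,:640]
for n,X in [("A n",(.538,-.108,.07)),("A f",(.642,-.099,.07)),("B n",(.526,.14,.07)),("B f",(.632,.151,.07)),("dish",(.646,.08,.11)),("pepper",(.655,-.03,.112))]:
    u,v=w2px("wrist",X,s0)[0].round().astype(int);h=18 if n[0] in"AB" else 30
    p=o[v-h:min(v+h,232),u-h:u+h];r=cv2.matchTemplate(w,p,cv2.TM_CCOEFF_NORMED);_,q,_,xy=cv2.minMaxLoc(r)
    print(n,"moved",xy[0]-(u-h),xy[1]-(v-h),"expected",(w2px("wrist",X,s)-w2px("wrist",X,s0)).round(1),round(q,2))
for n,uv in [("lid",(321,55)),("lid",(300,50)),("lid",(340,60)),("lid",(321,30)),("pepper lid",(278,205)),("old upright",(330,116))]: print(n,w[uv[1]-2:uv[1]+3,uv[0]-2:uv[0]+3].mean((0,1)).round())
for v in range(0,140,8): print(v,"".join("#" if w[v,u].astype(int).sum()<270 else "." for u in range(260,400,3)))
```

```text
A n moved 1 1 expected [[1.4 1. ]] 0.91
A f moved 1 1 expected [[1.4 0.8]] 0.97
B n moved 1 1 expected [[0.9 0.7]] 0.99
B f moved 1 1 expected [[1.  0.5]] 0.98
dish moved 1 1 expected [[1.2 0.6]] 0.97
pepper moved 1 1 expected [[1.5 0.7]] 0.98
lid [ 61.  90. 141.]
lid [ 58.  86. 133.]
lid [ 59.  87. 133.]
lid [ 61.  91. 143.]
pepper lid [ 62.  90. 140.]
old upright [156. 223. 247.]
0 ...............................................
8 ...............#...............................
16 .................###...........................
24 ...............................................
32 ....#..........................................
40 ..........##.............#...##................
48 ........##...##................................
56 ...............................................
64 ......................#........................
72 ...............................................
80 ...............................................
88 ...............................................
96 ................#..............................
104 ...............................................
112 ...............................................
120 ...............................................
128 ...............................................
136 ...............................................
```

Run:
```python
from h import *
s=ctrl.get_state();w=cv2.imread("pics/w9.png")
d=np.linalg.norm(w.astype(float)-[61,90,140],axis=2);m=cv2.morphologyEx((d<38).astype(np.uint8),cv2.MORPH_OPEN,np.ones((3,3)));m[235:]=0
n,l,st,c=cv2.connectedComponentsWithStats(m)
for i in range(1,n):
    if st[i,4]>800:
        x,y,ww,hh,_=st[i];print(st[i],c[i].round(),px2w("wrist",(x,c[i][1]),.11,s).round(3),px2w("wrist",(x+ww,c[i][1]),.11,s).round(3),px2w("wrist",(c[i][0],y+hh),.11,s).round(3),px2w("wrist",(c[i][0],y),.11,s).round(3))
```

```text
[ 282    4   79   95 5111] [320.  53.] [ 0.497 -0.019  0.11 ] [0.498 0.058 0.11 ] [0.541 0.018 0.11 ] [0.455 0.018 0.11 ]
[ 188   17   60   74 1116] [216.  51.] [ 0.494 -0.112  0.11 ] [ 0.496 -0.053  0.11 ] [ 0.532 -0.088  0.11 ] [ 0.465 -0.082  0.11 ]
[ 510   65   75   43 2091] [544.  87.] [0.529 0.211 0.11 ] [0.529 0.29  0.11 ] [0.55 0.25 0.11] [0.509 0.242 0.11 ]
[ 244  162   70   73 3600] [276. 202.] [ 0.65  -0.069  0.11 ] [0.65 0.01 0.11] [ 0.689 -0.035  0.11 ] [ 0.605 -0.03   0.11 ]
[ 456  173   66   54 2090] [484. 198.] [0.647 0.168 0.11 ] [0.648 0.244 0.11 ] [0.682 0.205 0.11 ] [0.619 0.196 0.11 ]
```

The salt lid appears 77 mm wide at z = 0.11, centred at (0.497, 0.019), so it is shut at the front. Nothing else has moved and the arm is clear.

```bash
python3 -c "
from bench import ctrl
print(ctrl.close_job())"
```

```text
the job is handed in; nothing more can be done
None
```

The job is handed in: the turntable was pushed round by its handle until the salt stood at the front (within about 2°, at rest), then the lid was tipped shut; the last wrist image showed it shut, nothing else shifted and the arm clear at 16 s.

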